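# Put the priming jars back in their stock trays

### The job

Clear the lidded paint jars off the mask painter's bench: put the tall jar, the wide jar and the two small pots back in the wooden stock trays, each upright in a free place of the tray that already holds a jar of its own size. They are glass, so set them down rather than let them drop, and leave the jars that already stand in the trays where they are.

Things in the scene. Friction and masses are not known exactly. Their poses are not given: they have to be found in the camera images.
- jar_tall: closed glass jar of white priming paint, white ribbed screw lid, plain brown label band; tall narrow size: 50 mm diameter, 88 mm high over the lid, about 0.24 kg. Stands loose on the bench; to be put away. Origin: centre of the underside; z up its axis. Sides straight and upright, lid flush with the  pinch them anywhere.
- jar_wide: closed glass jar of white priming paint, white ribbed screw lid, plain brown label band; squat wide size: 64 mm diameter, 62 mm high over the lid, about 0.26 kg. Stands loose on the bench; to be put away. Origin: centre of the underside; z up its axis. Sides straight and upright, lid flush with the  pinch them anywhere.
- pot_a: closed glass jar of white priming paint, white ribbed screw lid, plain brown label band; small pot: 40 mm diameter, 52 mm high over the lid, about 0.09 kg. Stands loose on the bench; to be put away. Origin: centre of the underside; z up its axis. Sides straight and upright, lid flush with the  pinch them anywhere. Same as the other pot; either takes either free place.
- pot_b: closed glass jar of white priming paint, white ribbed screw lid, plain brown label band; small pot: 40 mm diameter, 52 mm high over the lid, about 0.09 kg. Stands loose on the bench; to be put away. Origin: centre of the underside; z up its axis. Sides straight and upright, lid flush with the  pinch them anywhere. Same as the other pot; either takes either free place.
- tray_tall: low wooden jar tray, fixed: one row of square places along its y axis; boards 5 mm thick, floor top 5 mm above the bench, sides and dividers 16 mm high, end boards 30 mm. Origin: underside, middle of the tray; x across the row, z up. Two places, each 66 mm square inside, for the tall jars: centres at y = +35.5 mm (taken by a tall jar) and y = -35.5 mm (free), x = 0.
- tray_wide: low wooden jar tray, fixed: one row of square places along its y axis; boards 5 mm thick, floor top 5 mm above the bench, sides and dividers 16 mm high, end boards 30 mm. Origin: underside, middle of the tray; x across the row, z up. Two places, each 80 mm square inside, for the wide jars: centres at y = -42.5 mm (taken by a wide jar) and y = +42.5 mm (free), x = 0.
- tray_small: low wooden jar tray, fixed: one row of square places along its y axis; boards 5 mm thick, floor top 5 mm above the bench, sides and dividers 16 mm high, end boards 30 mm. Origin: underside, middle of the tray; x across the row, z up. Three places, each 56 mm square inside, for the small pots: centres at y = +61 mm (taken by a small pot), y = 0 and y = -61 mm (both free), x = 0.
- stock_tall: closed glass jar of white priming paint, white ribbed screw lid, plain brown label band; tall narrow size: 50 mm diameter, 88 mm high over the lid. Loose, already standing in its place in tray_tall; it stays there. Origin: centre of the underside.
- stock_wide: closed glass jar of white priming paint, white ribbed screw lid, plain brown label band; squat wide size: 64 mm diameter, 62 mm high over the lid. Loose, already standing in its place in tray_wide; it stays there. Origin: centre of the underside.
- stock_small: closed glass jar of white priming paint, white ribbed screw lid, plain brown label band; small pot: 40 mm diameter, 52 mm high over the lid. Loose, already standing in its place in tray_small; it stays there. Origin: centre of the underside.

How it is judged (in metres and radians):
At the end, for the whole second after the job is handed in: Both jars and both pots stand upright (0.1 rad), released and still, on the floor of a free place of the tray of their size, centre within 12 mm of the place's in x and y, one to a place; the three jars that were in the trays stand upright within 25 mm of where they were (x of jar_tall in the frame of tray_tall between -0.012 and 0.012 m and y of jar_tall in the frame of tray_tall between -0.0475 and -0.0235 m and x of jar_wide in the frame of tray_wide between -0.012 and 0.012 m and y of jar_wide in the frame of tray_wide between 0.0305 and 0.0545 m and ((x of pot_a in the frame of tray_small between -0.012 and 0.012 m and y of pot_a in the frame of tray_small between -0.012 and 0.012 m and x of pot_b in the frame of tray_small between -0.012 and 0.012 m and y of pot_b in the frame of tray_small between -0.073 and -0.049 m) or (x of pot_b in the frame of tray_small between -0.012 and 0.012 m and y of pot_b in the frame of tray_small between -0.012 and 0.012 m and x of pot_a in the frame of tray_small between -0.012 and 0.012 m and y of pot_a in the frame of tray_small between -0.073 and -0.049 m)) and height (world z) of jar_tall between 0.002 and 0.009 m and angle between each of jar_tall, jar_wide, pot_a, pot_b, stock_tall, stock_wide, stock_small's own z axis and vertical below 0.1 rad and linear speed of each of jar_tall, jar_wide, pot_a, pot_b below 0.01 m/s and height (world z) of jar_wide between 0.002 and 0.009 m and height (world z) of pot_a between 0.002 and 0.009 m and height (world z) of pot_b between 0.002 and 0.009 m and distance of each of stock_tall, stock_wide, stock_small from where it was at the start of the episode below 0.025 m); the robot touches nothing.
It fails at once if a jar was let fall: jar_tall was free in the air with its underside more than 30 mm above the bench (height (world z) of jar_tall above 0.03 m and contact force between jar_tall and anything else below 0.005 N).
It fails at once if a jar was let fall: jar_wide was free in the air with its underside more than 30 mm above the bench (height (world z) of jar_wide above 0.03 m and contact force between jar_wide and anything else below 0.005 N).
It fails at once if a jar was let fall: pot_a was free in the air with its underside more than 30 mm above the bench (height (world z) of pot_a above 0.03 m and contact force between pot_a and anything else below 0.005 N).
It fails at once if a jar was let fall: pot_b was free in the air with its underside more than 30 mm above the bench (height (world z) of pot_b above 0.03 m and contact force between pot_b and anything else below 0.005 N).
It also fails if it takes over 109 s, if anything falls off the work surface, if the arm or the gripper's body presses on something with over 40 N, if the wrist force passes 120 N, or if a joint passes its speed limit or range.

### The arm

A 6-joint arm with a two-finger parallel gripper is mounted at the origin on the work surface. World frame = base frame: x ahead of the robot, y to its left, z up, the work surface at z = 0. Lengths are in mm, angles in rad, forces in N, time in s.
With the tool pointing down it reaches from about 300 to 775 mm from the base axis. Payload 14.6 kg.
Tool frame: the origin (TCP) lies on the centre line of the jaws, within the pads' length; the fingertips stand manip.finger_overhang ahead of it and the grasp point (between the pads) lies 11 mm behind it (manip.finger_overhang is the distance from the TCP to the fingertips, in mm); y points along the fingers, x is the direction in which the jaws open and shut, and the axes are right-handed (so a half turn about y gives the same grasp; the last joint's range is limited). The gripper opens to 94 mm and grips with 3 to 60 N. Pads are 16 mm wide; open, the fingers measure 119 mm over their backs; the gripper's body (75 mm by 177 mm) begins 78 mm behind the grasp point.
Start: joints at [-1.191, 0.3, 1.521, -0, 1.321, -0.067], TCP at [237.637, -496.002, 213.446] pointing down, gripper open.
Joint ranges: [-3.03, 3.03], [-0.79, 2.21], [0.23, 2.52], [-1.04, 4.18], [0, 3.07], [-2.55, 2.55]. Speed limits (rad/s): [2.22, 2.22, 2.57, 3.14, 3.14, 3.14].

### API

Orientations are given as [roll, pitch, yaw] about the fixed x, y, z axes, in that order (R = Rz(yaw) Ry(pitch) Rx(roll)).
In Python, from cell import monitor, viewer, ticket, manip gives the robot as it stands.
- The arm moves only by the shell command python3 -m jog 'ROWS' [FORCE]. ROWS is JSON, a list of rows, each an object of numbers: "grip": the finger opening in cm, from 0 to 9.4; "dx", "dy", "dz": the shift along the tool's x, y, z in cm; "spin": the turn about the tool's y in degrees. In form: [{"grip": .., "dx": .., "dy": .., "dz": .., "spin": ..}, ...]. A call has 1 to 20 rows; each row is the pose to reach, as a shift and turn from the pose commanded when the call began, along the tool's axes at that moment; what a row does not reach only later rows make up. A row lasts 1/8 s, in which the tool goes at most 62.5 mm and 10.7 degrees, less where a joint would pass 70% of its speed; a pose out of reach is approached as far as the arm can. A call with a gripper value outside its range is refused whole. The fingers move at their own pace and stop on an object; FORCE is the grip in N (left out, the last holds). Time passes only in rows, so rows that repeat a pose let the fingers close. It gives the time, the measured TCP pose, the force and the opening at its end, in the units of the state.
- monitor.read_state(): the state, without advancing time (a new reading comes with each control period).
- viewer.camera(name): name is "side" or "top"; returns a dict with "color" (480x640x3 uint8, red, green, blue), "vertical_fov" (degrees; the focal length in pixels is half the picture's height over the tangent of half this angle, whatever the lens; pixels are square), "cx", "cy" (the principal point, pixels), "rvec" (rotation vector, rad) and "tvec" (3), from world to camera coordinates, as OpenCV has them. Camera axes: x right, y down, z forward; pixel columns grow to the right and rows downward; lengths in mm; the calibration is good to about 2 mm. A picture is of the moment at which its call begins. There is no depth.
- ticket.sign_off(): hands the job in, once; it reports no verdict.
The state is a dict: "clock": time; "joints": joint angles; "qd": joint speeds; "effort": joint torques, N m; "eef_pos": TCP position; "eef_rot": TCP orientation; "wrist_force": force on the tool from outside, world axes, zero at the start; "moment": the same for the moment, N m; "finger_gap": finger opening in mm.
Only numpy, scipy, OpenCV 4.12 (cv2) and the standard library are available. Lean on these libraries where they do the work, as an engineer would, in place of code of your own. Each camera call takes 0.05 s, during which the arm holds its last target. There are 200 camera calls.

## Working session

There is one attempt and no reset: what is moved stays moved. The work goes in short steps, Python scripts to look and compute and a shell command to move; the robot and the scene stay as the last step left them, time stands still between calls to the robot, and variables do not carry over. Pictures are saved under pics/ and viewed, about 12 in all and at most 16, crops included, and the job is handed in when it is done.

```bash
mkdir -p pics
cat > h.py <<'E'
import numpy as np, cv2
from cell import monitor, viewer, ticket, manip
def snap(n,f):
    c=viewer.camera(n); cv2.imwrite(f,c['color'][:,:,::-1])
    np.savez(f+'.npz',**{k:c[k] for k in('vertical_fov','cx','cy','rvec','tvec')}); return c
def cal(c):
    f=240/np.tan(np.radians(float(c['vertical_fov']))/2)
    K=np.array([[f,0,c['cx']],[0,f,c['cy']],[0,0,1.]]); R=cv2.Rodrigues(np.array(c['rvec'],float))[0]
    return K,R,np.array(c['tvec'],float).ravel()
def ray(c,uv,z):
    K,R,t=cal(c); o=-R.T@t; d=R.T@np.linalg.inv(K)@[*uv,1]
    return (o+d*(z-o[2])/d[2])
def proj(c,p):
    K,R,t=cal(c); q=(R@np.array(p,float).reshape(-1,3).T).T+t; q=q@K.T; return q[:,:2]/q[:,2:]
E
python3 - <<'E'
from h import *
for n in('top','side'):
    c=snap(n,f'pics/{n}0.png'); K,R,t=cal(c); print(n,K[0,0],c['cx'],c['cy'],-R.T@t,R[2])
print(monitor.read_state(),manip.finger_overhang)
E
```

```text
top 590.3213003286495 312.428822528515 236.88368237477113 [ 397.30493733  -12.24584388 1223.71198824] [ 0.11914604  0.01415608 -0.99277582]
side 526.4410612714917 329.55935436338115 239.58862565332697 [360.72022341 695.2293826  627.44422309] [ 0.20778648 -0.75495438 -0.62198767]
{'clock': 0.1, 'joints': array([-1.19056910e+00,  3.00400515e-01,  1.52153504e+00, -4.13795598e-06,
        1.32067722e+00, -6.65842637e-02]), 'qd': array([-0.00070621, -0.00092979, -0.00099273,  0.00075517,  0.00111358,
       -0.00078892]), 'effort': array([ 1.43146904e-04, -5.32646692e+01, -3.53282082e+01,  7.09360954e-02,
        2.35112978e-02, -4.26001020e-05]), 'eef_pos': array([ 237.56997265, -495.79156544,  212.94451325]), 'eef_rot': array([-1.57073245e+00,  1.01813067e-03, -1.12398378e+00]), 'wrist_force': array([0.6516926 , 0.15349514, 0.34906371]), 'moment': array([ 0.04506873,  0.0432132 , -0.01717605]), 'finger_gap': 93.92063467433876} 8.0
```

View pics/top0.png

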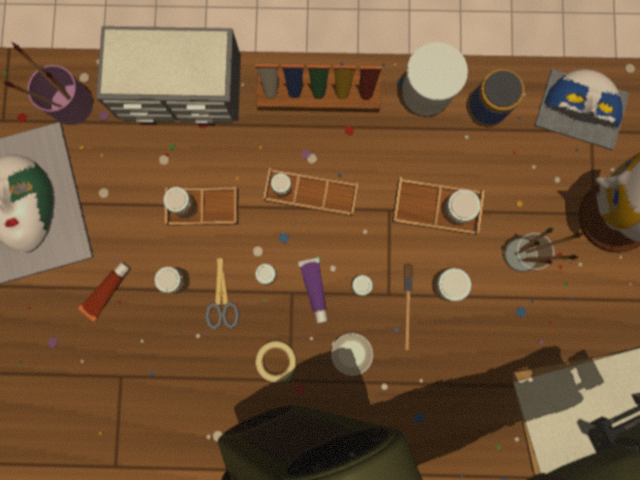

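View pics/side0.png

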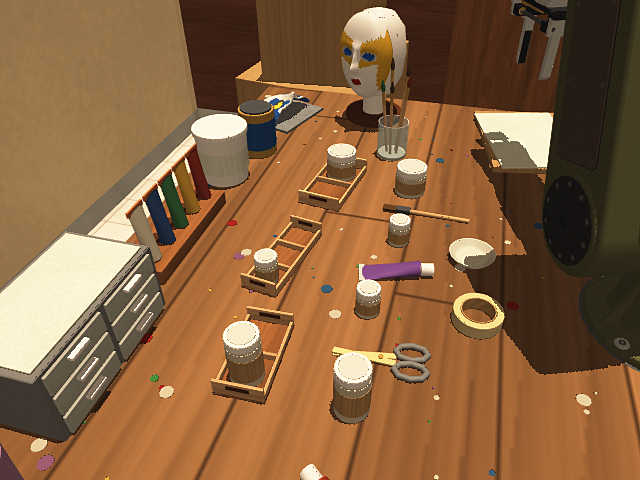

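The top view has robot x up and y left. The trays are in a row at rows 185–215: tall at columns 165–238, small 265–357, wide 397–484. The loose jars are at (168,279) tall, (265,273) and (362,285) pots, (454,284) wide. I'll enlarge the crop and fit the lids.

Run:
```python
from h import *
c=dict(np.load('pics/top0.png.npz')); im=cv2.imread('pics/top0.png')
cv2.imwrite('pics/crop.png',cv2.resize(im[160:310,150:500],None,fx=2.28,fy=4 if 0 else 2.28,interpolation=cv2.INTER_CUBIC))
hsv=cv2.cvtColor(im,cv2.COLOR_BGR2HSV); m=((hsv[...,1]<75)&(hsv[...,2]>110)).astype(np.uint8)
n,l,s,ce=cv2.connectedComponentsWithStats(m[160:310,150:500].copy())
for i in range(1,n):
    if s[i,4]>150:
        u=ce[i]+[150,160]; print(u.round(1),s[i,2:5],[ray(c,u,h)[:2].round(0).tolist() for h in(88,62,52,93,67,57)])
```

```text
[280.5 183. ] [ 20  20 310] [[639.0, 69.0], [644.0, 71.0], [646.0, 72.0], [638.0, 69.0], [643.0, 70.0], [645.0, 71.0]]
[175.9 199.4] [ 25  26 514] [[602.0, 273.0], [607.0, 279.0], [609.0, 282.0], [601.0, 272.0], [606.0, 278.0], [608.0, 281.0]]
[463.7 205.1] [ 32  32 815] [[602.0, -289.0], [607.0, -295.0], [608.0, -298.0], [601.0, -288.0], [606.0, -294.0], [607.0, -296.0]]
[265.2 273.6] [ 21  20 320] [[461.0, 93.0], [462.0, 96.0], [463.0, 97.0], [460.0, 93.0], [462.0, 95.0], [462.0, 96.0]]
[167.4 279.3] [ 27  26 542] [[446.0, 282.0], [447.0, 288.0], [447.0, 291.0], [445.0, 280.0], [446.0, 287.0], [447.0, 290.0]]
[454.1 284.2] [ 33  33 854] [[448.0, -269.0], [449.0, -275.0], [450.0, -277.0], [448.0, -268.0], [449.0, -274.0], [449.0, -276.0]]
[361.8 284.9] [ 21  21 335] [[443.0, -93.0], [444.0, -94.0], [444.0, -95.0], [443.0, -92.0], [444.0, -94.0], [444.0, -95.0]]
```

View pics/crop.png

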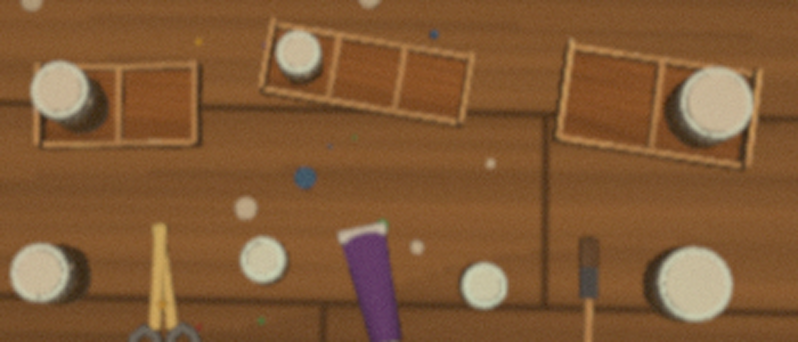

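The crop shows the tray corners clearly. I'll fit the tray poses from them (end-board tops at z=30) and overlay the wireframes and lids in both views to check.

```bash
cat > fit.py <<'E'
from h import *
from scipy.optimize import least_squares
c=dict(np.load('pics/top0.png.npz'))
C={'tall':(73.5,38,[(36,62),(36,147),(199,61),(199,146)]),'small':(94,33,[(273,20),(261,90),(474,55),(464,123)]),'wide':(87.5,45,[(571,41),(558,137),(761,70),(750,167)])}
T={}
def w(p,l): 
    l=np.array(l,float).reshape(-1,3); a=p[2]; R=np.array([[np.cos(a),-np.sin(a)],[np.sin(a),np.cos(a)]])
    return np.c_[l[:,:2]@R.T+p[:2],l[:,2]]
for k,(L,W,px) in C.items():
    px=(np.array(px)+.5)/2.28-.5+[150,160]
    loc=[(W,L,30),(-W,L,30),(W,-L,30),(-W,-L,30)]
    r=least_squares(lambda p:(proj(c,w(p,loc))-px).ravel(),[600,ray(c,px.mean(0),30)[1],0])
    T[k]=r.x
    if __name__=='__main__': print(k,r.x.round(3),r.fun.round(1))
places={'tall':[(0,-35.5)],'wide':[(0,42.5)],'small':[(0,0),(0,-61)]}
if __name__=='__main__':
    for k in places: print(k,w(T[k],[(x,y,5) for x,y in places[k]]).round(1).tolist())
    J=[(446,282,25,88,0),(461.5,96.5,20,52,0),(444,-95,20,52,0),(449,-275,32,62,0),(601,272,25,88,5),(645,71,20,52,5),(606,-294,32,62,5)]
    out=[]
    for n in('top','side'):
        cc=dict(np.load(f'pics/{n}0.png.npz')); im=cv2.imread(f'pics/{n}0.png'); S=4
        b=cv2.resize(im,None,fx=S,fy=S,interpolation=cv2.INTER_CUBIC)
        def pl(P,col): cv2.polylines(b,[((proj(cc,P)+.5)*S-.5).round().astype(int)],True,col,1)
        for k,(L,W,_) in C.items():
            for z in(0,30):
              for s in(1,-1): pl(w(T[k],[(W,s*L,z),(-W,s*L,z)]),(0,255,0))
            pl(w(T[k],[(W,L,0),(-W,L,0),(-W,-L,0),(W,-L,0)]),(255,255,0))
        th=np.linspace(0,6.28,40)
        for x,y,r,h,z in J:
            for q,col in((z+h,(0,0,255)),(z,(255,0,255))): pl(np.c_[x+r*np.cos(th),y+r*np.sin(th),0*th+q],col)
        crop=b[170*S:300*S,150*S:500*S] if n=='top' else b[130*S:430*S,200*S:460*S]
        cv2.imwrite(f'pics/ov_{n}.png',cv2.resize(crop,None,fx=(800/1400 if n=='top' else .5),fy=(800/1400 if n=='top' else .5),interpolation=cv2.INTER_AREA))
E
python3 fit.py
```

```text
tall [6.01331e+02 2.34630e+02 3.00000e-02] [ 0.4  0.5 -0.4 -0.3  0.1  0.3 -0.2 -0.5]
small [ 6.35046e+02  9.72800e+00 -1.48000e-01] [-0.5 -0.2 -1.   0.1  1.1 -0.7  0.4  0.8]
wide [ 6.11264e+02 -2.52827e+02 -1.34000e-01] [-0.5 -0.3 -0.8  0.3  0.9 -0.3  0.4  0.2]
tall [[602.4, 199.1, 5.0]]
wide [[616.9, -210.7, 5.0]]
small [[635.0, 9.7, 5.0], [626.0, -50.6, 5.0]]
```

View pics/ov_side.png

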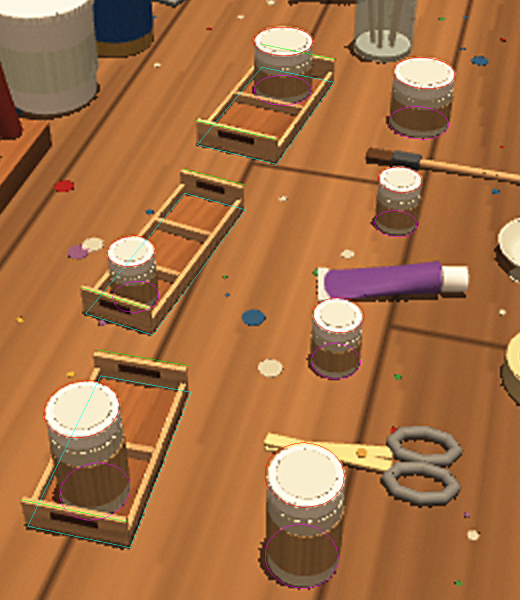

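View pics/ov_top.png

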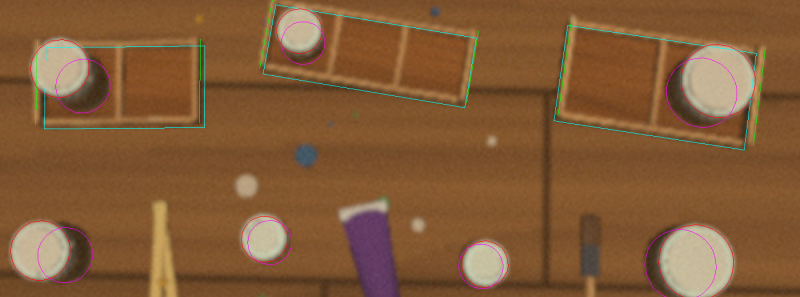

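The overlays agree in both views to about 2 mm: the lids and base circles sit on the jars, and the tray outlines match. I start with the wide jar, using jaw yaw −0.1 so the jaws open across the rows.

```bash
cat > go.py <<'E'
import sys
from h import *
def R(e): 
    from scipy.spatial.transform import Rotation as Q; return Q.from_euler('xyz',e)
s=monitor.read_state(); t=np.array([float(v) for v in sys.argv[1:4]])
d=R(s['eef_rot']).inv().apply(t-s['eef_pos'])/10
print('dx dy dz cm',d.round(2),'yaw',s['eef_rot'].round(3),'spin',np.degrees(s['eef_rot'][2]+0.1).round(1),'t',s['clock'],'gap',s['finger_gap'].round(1))
E
python3 go.py 449 -275 150
python3 -m jog '[{"grip":9.4,"dx":-5,"dy":3,"dz":14,"spin":-30},{"grip":9.4,"dx":-5,"dy":3,"dz":14,"spin":-30},{"grip":9.4,"dx":-5,"dy":3,"dz":14,"spin":-30},{"grip":9.4,"dx":-10.8,"dy":6.3,"dz":28.6,"spin":-58.7},{"grip":9.4,"dx":-10.8,"dy":6.3,"dz":28.6,"spin":-58.7},{"grip":9.4,"dx":-10.8,"dy":6.3,"dz":28.6,"spin":-58.7},{"grip":9.4,"dx":-10.8,"dy":6.3,"dz":28.6,"spin":-58.7},{"grip":9.4,"dx":-10.8,"dy":6.3,"dz":28.6,"spin":-58.7},{"grip":9.4,"dx":-10.8,"dy":6.3,"dz":28.6,"spin":-58.7}]' 25
python3 go.py 449 -275 31
```

```text
clock: 1.23
eef_pos: [448.4, -275.9, 150.7]
eef_rot: [-1.571, -0.0, -0.102]
wrist_force: [-0.1, -0.2, 0.6]
finger_gap: 94.0Traceback (most recent call last):
  File "go.py", line 7, in <module>
    print('dx dy dz cm',d.round(2),'yaw',s['eef_rot'].round(3),'spin',np.degrees(s['eef_rot'][2]+0.1).round(1),'t',s['clock'],'gap',s['finger_gap'].round(1))
                                                                                                                                    ^^^^^^^^^^^^^^^^^^^^^
AttributeError: 'float' object has no attribute 'round'
Traceback (most recent call last):
  File "go.py", line 7, in <module>
    print('dx dy dz cm',d.round(2),'yaw',s['eef_rot'].round(3),'spin',np.degrees(s['eef_rot'][2]+0.1).round(1),'t',s['clock'],'gap',s['finger_gap'].round(1))
                                                                                                                                    ^^^^^^^^^^^^^^^^^^^^^
AttributeError: 'float' object has no attribute 'round'
```

```bash
sed -i "s/s\['finger_gap'\].round(1)/round(s['finger_gap'],1)/" go.py
python3 -m jog '[{"grip":9.4,"dy":4,"dz":0.1},{"grip":9.4,"dy":8,"dz":0.1},{"grip":9.4,"dy":11,"dz":0.1},{"grip":9.4,"dy":11.9,"dz":0.1},{"grip":9.4,"dy":11.9,"dz":0.1},{"grip":5.5,"dy":11.9,"dz":0.1},{"grip":5.5,"dy":11.9,"dz":0.1},{"grip":5.5,"dy":11.9,"dz":0.1},{"grip":5.5,"dy":11.9,"dz":0.1},{"grip":5.5,"dy":11.9,"dz":0.1},{"grip":5.5,"dy":11.9,"dz":0.1},{"grip":5.5,"dy":11.9,"dz":0.1}]' 25
python3 go.py 616.9 -210.7 36
```

```text
dx dy dz cm [16.1  11.47  8.2 ] yaw [-1.571 -0.    -0.102] spin -0.1 t 1.225 gap 94.0validation failed for argument at $[0]...
```

```bash
python3 -m jog '[{"grip":9.4,"dx":0,"dy":4,"dz":0.1,"spin":0},{"grip":9.4,"dx":0,"dy":8,"dz":0.1,"spin":0},{"grip":9.4,"dx":0,"dy":11,"dz":0.1,"spin":0},{"grip":9.4,"dx":0,"dy":11.9,"dz":0.1,"spin":0},{"grip":9.4,"dx":0,"dy":11.9,"dz":0.1,"spin":0},{"grip":5.5,"dx":0,"dy":11.9,"dz":0.1,"spin":0},{"grip":5.5,"dx":0,"dy":11.9,"dz":0.1,"spin":0},{"grip":5.5,"dx":0,"dy":11.9,"dz":0.1,"spin":0},{"grip":5.5,"dx":0,"dy":11.9,"dz":0.1,"spin":0},{"grip":5.5,"dx":0,"dy":11.9,"dz":0.1,"spin":0},{"grip":5.5,"dx":0,"dy":11.9,"dz":0.1,"spin":0},{"grip":5.5,"dx":0,"dy":11.9,"dz":0.1,"spin":0}]' 25
python3 go.py 616.9 -210.7 36
```

```text
clock: 2.72
eef_pos: [449.2, -274.2, 31.9]
eef_rot: [-1.571, -0.001, -0.1]
wrist_force: [0.4, 1.0, 5.0]
finger_gap: 63.8
dx dy dz cm [16.06 -0.41  7.98] yaw [-1.571e+00 -1.000e-03 -1.000e-01] spin 0.0 t 2.725 gap 63.8
```

```bash
python3 -m jog '[{"grip":5.5,"dx":0,"dy":-1,"dz":0,"spin":0},{"grip":5.5,"dx":0,"dy":-3,"dz":0,"spin":0},{"grip":5.5,"dx":0,"dy":-6,"dz":1,"spin":0},{"grip":5.5,"dx":1,"dy":-7,"dz":3,"spin":0},{"grip":5.5,"dx":3,"dy":-7,"dz":5.5,"spin":0},{"grip":5.5,"dx":6,"dy":-7,"dz":7.5,"spin":0},{"grip":5.5,"dx":9,"dy":-7,"dz":8,"spin":0},{"grip":5.5,"dx":12,"dy":-7,"dz":8,"spin":0},{"grip":5.5,"dx":14.5,"dy":-7,"dz":8,"spin":0},{"grip":5.5,"dx":16,"dy":-7,"dz":8,"spin":0},{"grip":5.5,"dx":16,"dy":-7,"dz":8,"spin":0},{"grip":5.5,"dx":16,"dy":-7,"dz":8,"spin":0}]' 25
python3 go.py 616.9 -210.7 37
python3 - <<'E'
from h import *
c=snap('side','pics/s1.png'); p=proj(c,[616.9,-210.7,60])[0]; print(p)
x,y=(p-[100,75]).astype(int); x=max(x,0);y=max(y,0)
cv2.imwrite('pics/s1c.png',cv2.resize(cv2.imread('pics/s1.png')[y:y+170,x:x+220],None,fx=3,fy=3))
E
```

```text
clock: 4.22
eef_pos: [615.5, -210.2, 101.4]
eef_rot: [-1.571, 0.001, -0.1]
wrist_force: [-0.6, -0.0, -1.4]
finger_gap: 63.3
dx dy dz cm [ 0.15  6.44 -0.03] yaw [-1.571e+00  1.000e-03 -1.000e-01] spin 0.0 t 4.225 gap 63.3
[326.11072315 171.3958237 ]
```

View pics/s1c.png

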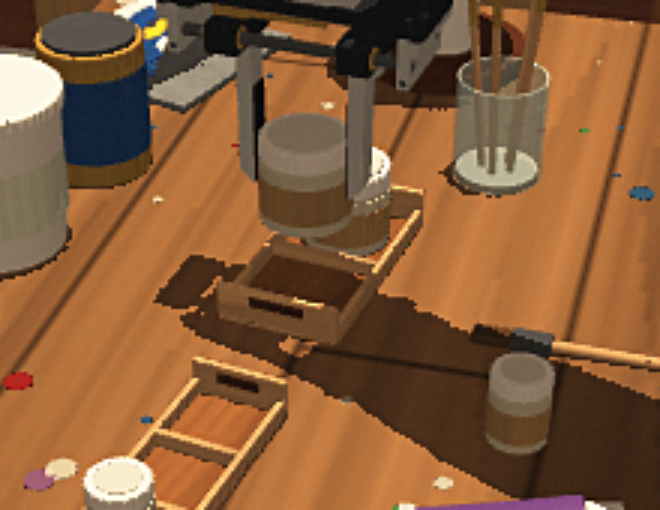

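The wide jar (crop centre (305,175)) is held upright above the free place of its tray. I lower it.

```bash
python3 -m jog '[{"grip":5.5,"dx":0.1,"dy":2,"dz":0,"spin":0},{"grip":5.5,"dx":0.1,"dy":4,"dz":0,"spin":0},{"grip":5.5,"dx":0.1,"dy":5.4,"dz":0,"spin":0},{"grip":5.5,"dx":0.1,"dy":6.1,"dz":0,"spin":0},{"grip":5.5,"dx":0.1,"dy":6.3,"dz":0,"spin":0},{"grip":5.5,"dx":0.1,"dy":6.4,"dz":0,"spin":0},{"grip":5.5,"dx":0.1,"dy":6.4,"dz":0,"spin":0},{"grip":5.5,"dx":0.1,"dy":6.4,"dz":0,"spin":0}]' 25
```

```text
clock: 5.28
eef_pos: [617.3, -210.5, 37.8]
eef_rot: [-1.571, -0.001, -0.1]
wrist_force: [1.0, -1.4, -1.6]
finger_gap: 63.8
```

```bash
python3 -m jog '[{"grip":5.5,"dx":0,"dy":0.1,"dz":0,"spin":0},{"grip":5.5,"dx":0,"dy":0.1,"dz":0,"spin":0},{"grip":5.5,"dx":0,"dy":0.1,"dz":0,"spin":0}]' 25
```

```text
clock: 5.65
eef_pos: [617.3, -210.5, 36.9]
eef_rot: [-1.571, -0.001, -0.099]
wrist_force: [-1.9, 1.7, 4.4]
finger_gap: 63.7
```

Contact is felt (+4 N). I release, rise and move to pot_b.

```bash
python3 -m jog '[{"grip":7,"dx":0,"dy":0,"dz":0,"spin":0},{"grip":9.4,"dx":0,"dy":0,"dz":0,"spin":0},{"grip":9.4,"dx":0,"dy":0,"dz":0,"spin":0},{"grip":9.4,"dx":0,"dy":0,"dz":0,"spin":0},{"grip":9.4,"dx":0,"dy":-4,"dz":0,"spin":0},{"grip":9.4,"dx":0,"dy":-9,"dz":0,"spin":0},{"grip":9.4,"dx":0,"dy":-11,"dz":0,"spin":0},{"grip":9.4,"dx":-18.4,"dy":-10,"dz":9.8,"spin":0},{"grip":9.4,"dx":-18.4,"dy":-10,"dz":9.8,"spin":0},{"grip":9.4,"dx":-18.4,"dy":-10,"dz":9.8,"spin":0},{"grip":9.4,"dx":-18.4,"dy":-10,"dz":9.8,"spin":0},{"grip":9.4,"dx":-18.4,"dy":-10,"dz":9.8,"spin":0},{"grip":9.4,"dx":-18.4,"dy":-10,"dz":9.8,"spin":0},{"grip":9.4,"dx":-18.4,"dy":-10,"dz":9.8,"spin":0}]' 25
python3 go.py 444 -95 26
```

```text
clock: 7.4
eef_pos: [444.4, -95.1, 136.3]
eef_rot: [-1.571, 0.0, -0.1]
wrist_force: [-0.2, -0.7, -0.2]
finger_gap: 94.0
dx dy dz cm [-4.000e-02  1.103e+01  1.000e-02] yaw [-1.571  0.    -0.1  ] spin 0.0 t 7.4 gap 94.0
```

```bash
python3 -m jog '[{"grip":9.4,"dx":0,"dy":4,"dz":0,"spin":0},{"grip":8,"dx":0,"dy":8,"dz":0,"spin":0},{"grip":7,"dx":0,"dy":10.5,"dz":0,"spin":0},{"grip":7,"dx":0,"dy":11,"dz":0,"spin":0},{"grip":7,"dx":0,"dy":11,"dz":0,"spin":0},{"grip":3.2,"dx":0,"dy":11,"dz":0,"spin":0},{"grip":3.2,"dx":0,"dy":11,"dz":0,"spin":0},{"grip":3.2,"dx":0,"dy":11,"dz":0,"spin":0},{"grip":3.2,"dx":0,"dy":11,"dz":0,"spin":0},{"grip":3.2,"dx":0,"dy":11,"dz":0,"spin":0},{"grip":3.2,"dx":0,"dy":11,"dz":0,"spin":0},{"grip":3.2,"dx":0,"dy":11,"dz":0,"spin":0}]' 15
python3 go.py 626 -50.6 31.5
```

```text
clock: 8.9
eef_pos: [444.0, -94.7, 26.8]
eef_rot: [-1.571, -0.0, -0.1]
wrist_force: [-1.2, 1.7, 5.5]
finger_gap: 40.1
dx dy dz cm [17.67 -0.47  6.19] yaw [-1.571 -0.    -0.1  ] spin 0.0 t 8.9 gap 40.1
```

```bash
python3 -m jog '[{"grip":3.2,"dx":0,"dy":-1,"dz":0,"spin":0},{"grip":3.2,"dx":0,"dy":-3,"dz":0,"spin":0},{"grip":3.2,"dx":0,"dy":-6,"dz":1,"spin":0},{"grip":3.2,"dx":2,"dy":-7,"dz":2.5,"spin":0},{"grip":3.2,"dx":5,"dy":-7,"dz":4,"spin":0},{"grip":3.2,"dx":9,"dy":-7,"dz":5.5,"spin":0},{"grip":3.2,"dx":13,"dy":-7,"dz":6.2,"spin":0},{"grip":3.2,"dx":16,"dy":-7,"dz":6.2,"spin":0},{"grip":3.2,"dx":17.6,"dy":-7,"dz":6.2,"spin":0},{"grip":3.2,"dx":17.6,"dy":-7,"dz":6.2,"spin":0},{"grip":3.2,"dx":17.6,"dy":-7,"dz":6.2,"spin":0},{"grip":3.2,"dx":17.6,"dy":-5,"dz":6.2,"spin":0},{"grip":3.2,"dx":17.6,"dy":-3,"dz":6.2,"spin":0},{"grip":3.2,"dx":17.6,"dy":-1.5,"dz":6.2,"spin":0},{"grip":3.2,"dx":17.6,"dy":-0.9,"dz":6.2,"spin":0},{"grip":3.2,"dx":17.6,"dy":-0.7,"dz":6.2,"spin":0},{"grip":3.2,"dx":17.6,"dy":-0.6,"dz":6.2,"spin":0},{"grip":3.2,"dx":17.6,"dy":-0.6,"dz":6.2,"spin":0}]' 15
python3 go.py 626 -50.6 31.5
```

```text
clock: 11.15
eef_pos: [625.3, -50.5, 32.9]
eef_rot: [-1.571, -0.001, -0.1]
wrist_force: [-0.5, 0.4, -0.7]
finger_gap: 39.4
dx dy dz cm [ 0.07  0.14 -0.01] yaw [-1.571e+00 -1.000e-03 -1.000e-01] spin 0.0 t 11.15 gap 39.4
```

Next: lower 1 mm and check the force, then open, rise and go to pot_a at (461.5, 96.5).

```bash
python3 -m jog '[{"grip":3.2,"dx":0,"dy":0.1,"dz":0,"spin":0},{"grip":3.2,"dx":0,"dy":0.1,"dz":0,"spin":0},{"grip":3.2,"dx":0,"dy":0.15,"dz":0,"spin":0},{"grip":3.2,"dx":0,"dy":0.15,"dz":0,"spin":0}]' 15
python3 go.py 461.5 96.5 136
```

```text
clock: 11.65
eef_pos: [625.3, -50.5, 31.8]
eef_rot: [-1.571, -0.001, -0.099]
wrist_force: [-3.0, -0.2, 7.7]
finger_gap: 39.3
dx dy dz cm [-17.75 -10.43  13.  ] yaw [-1.571e+00 -1.000e-03 -9.900e-02] spin 0.0 t 11.65 gap 39.3
```

```bash
python3 -m jog '[{"grip":5,"dx":0,"dy":0,"dz":0,"spin":0},{"grip":7,"dx":0,"dy":0,"dz":0,"spin":0},{"grip":7,"dx":0,"dy":0,"dz":0,"spin":0},{"grip":7,"dx":0,"dy":0,"dz":0,"spin":0},{"grip":7,"dx":0,"dy":-4,"dz":0,"spin":0},{"grip":7,"dx":0,"dy":-9,"dz":0,"spin":0},{"grip":7,"dx":0,"dy":-10.4,"dz":0,"spin":0},{"grip":7,"dx":-17.7,"dy":-10.4,"dz":13,"spin":0},{"grip":7,"dx":-17.7,"dy":-10.4,"dz":13,"spin":0},{"grip":7,"dx":-17.7,"dy":-10.4,"dz":13,"spin":0},{"grip":7,"dx":-17.7,"dy":-10.4,"dz":13,"spin":0},{"grip":7,"dx":-17.7,"dy":-10.4,"dz":13,"spin":0},{"grip":7,"dx":-17.7,"dy":-10.4,"dz":13,"spin":0},{"grip":7,"dx":-17.7,"dy":-10.4,"dz":13,"spin":0}]' 15
python3 go.py 461.5 96.5 26
python3 - <<'E'
from h import *
snap('side','pics/s2.png'); snap('top','pics/t2.png')
a=cv2.imread('pics/s2.png')[130:330,220:480]; cv2.imwrite('pics/s2c.png',cv2.resize(a,None,fx=3,fy=3))
E
```

```text
clock: 13.4
eef_pos: [462.4, 95.9, 134.6]
eef_rot: [-1.571, 0.0, -0.1]
wrist_force: [-0.1, 0.9, -0.1]
finger_gap: 70.1
dx dy dz cm [-0.09 10.86  0.05] yaw [-1.571  0.    -0.1  ] spin -0.0 t 13.4 gap 70.1
```

View pics/s2c.png

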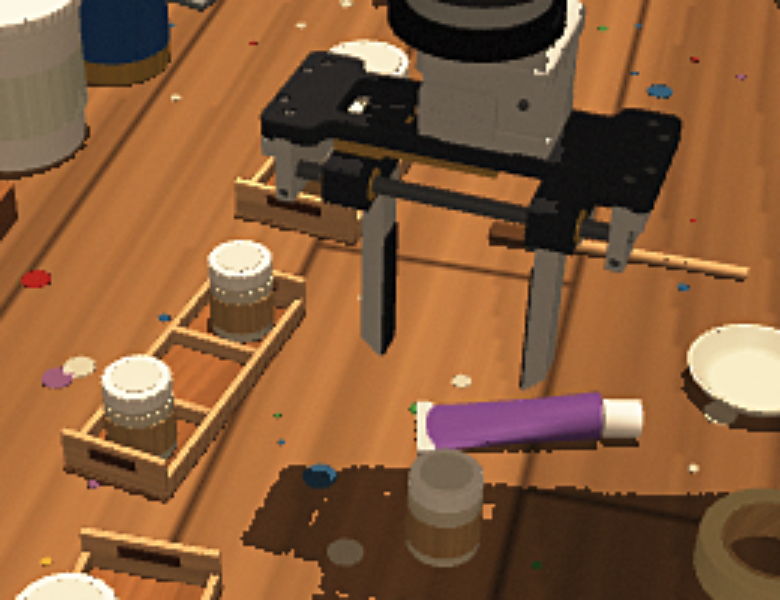

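pot_b stands upright in the far place of the small tray (crop (240,290)). The jaws are over pot_a (445,510), so I grasp it.

```bash
python3 -m jog '[{"grip":7,"dx":-0.1,"dy":4,"dz":0,"spin":0},{"grip":7,"dx":-0.1,"dy":8,"dz":0,"spin":0},{"grip":7,"dx":-0.1,"dy":10.3,"dz":0,"spin":0},{"grip":7,"dx":-0.1,"dy":10.8,"dz":0,"spin":0},{"grip":7,"dx":-0.1,"dy":10.8,"dz":0,"spin":0},{"grip":3.2,"dx":-0.1,"dy":10.8,"dz":0,"spin":0},{"grip":3.2,"dx":-0.1,"dy":10.8,"dz":0,"spin":0},{"grip":3.2,"dx":-0.1,"dy":10.8,"dz":0,"spin":0},{"grip":3.2,"dx":-0.1,"dy":10.8,"dz":0,"spin":0},{"grip":3.2,"dx":-0.1,"dy":10.8,"dz":0,"spin":0},{"grip":3.2,"dx":-0.1,"dy":10.8,"dz":0,"spin":0},{"grip":3.2,"dx":-0.1,"dy":10.8,"dz":0,"spin":0}]' 15
python3 go.py 635 9.7 31.5
```

```text
clock: 15.0
eef_pos: [461.1, 96.7, 27.3]
eef_rot: [-1.571, -0.001, -0.1]
wrist_force: [-0.4, 1.0, 6.4]
finger_gap: 39.6
dx dy dz cm [18.16 -0.41 -6.93] yaw [-1.571e+00 -1.000e-03 -1.000e-01] spin 0.0 t 15.0 gap 39.6
```

```bash
python3 -m jog '[{"grip":3.2,"dx":0,"dy":-1,"dz":0,"spin":0},{"grip":3.2,"dx":0,"dy":-3,"dz":0,"spin":0},{"grip":3.2,"dx":0,"dy":-6,"dz":-1,"spin":0},{"grip":3.2,"dx":2,"dy":-7,"dz":-3,"spin":0},{"grip":3.2,"dx":5,"dy":-7,"dz":-5,"spin":0},{"grip":3.2,"dx":9,"dy":-7,"dz":-6.5,"spin":0},{"grip":3.2,"dx":13,"dy":-7,"dz":-6.9,"spin":0},{"grip":3.2,"dx":16.5,"dy":-7,"dz":-6.9,"spin":0},{"grip":3.2,"dx":18.1,"dy":-7,"dz":-6.9,"spin":0},{"grip":3.2,"dx":18.1,"dy":-7,"dz":-6.9,"spin":0},{"grip":3.2,"dx":18.1,"dy":-7,"dz":-6.9,"spin":0},{"grip":3.2,"dx":18.1,"dy":-5,"dz":-6.9,"spin":0},{"grip":3.2,"dx":18.1,"dy":-3,"dz":-6.9,"spin":0},{"grip":3.2,"dx":18.1,"dy":-1.5,"dz":-6.9,"spin":0},{"grip":3.2,"dx":18.1,"dy":-0.9,"dz":-6.9,"spin":0},{"grip":3.2,"dx":18.1,"dy":-0.7,"dz":-6.9,"spin":0},{"grip":3.2,"dx":18.1,"dy":-0.55,"dz":-6.9,"spin":0},{"grip":3.2,"dx":18.1,"dy":-0.45,"dz":-6.9,"spin":0},{"grip":3.2,"dx":18.1,"dy":-0.45,"dz":-6.9,"spin":0}]' 15
python3 go.py 446 282 150
```

```text
clock: 17.38
eef_pos: [634.5, 10.0, 32.4]
eef_rot: [-1.571, -0.001, -0.099]
wrist_force: [-3.3, -0.2, 6.7]
finger_gap: 39.4
dx dy dz cm [-21.44 -11.79  25.2 ] yaw [-1.571e+00 -1.000e-03 -9.900e-02] spin 0.0 t 17.375 gap 39.4
```

```bash
python3 -m jog '[{"grip":5,"dx":0,"dy":0,"dz":0,"spin":0},{"grip":7,"dx":0,"dy":0,"dz":0,"spin":0},{"grip":7,"dx":0,"dy":0,"dz":0,"spin":0},{"grip":7,"dx":0,"dy":0,"dz":0,"spin":0},{"grip":7,"dx":0,"dy":-4,"dz":0,"spin":0},{"grip":7,"dx":0,"dy":-9,"dz":0,"spin":0},{"grip":9,"dx":0,"dy":-11.8,"dz":0,"spin":0},{"grip":9,"dx":-21.4,"dy":-11.8,"dz":25.2,"spin":0},{"grip":9,"dx":-21.4,"dy":-11.8,"dz":25.2,"spin":0},{"grip":9,"dx":-21.4,"dy":-11.8,"dz":25.2,"spin":0},{"grip":9,"dx":-21.4,"dy":-11.8,"dz":25.2,"spin":0},{"grip":9,"dx":-21.4,"dy":-11.8,"dz":25.2,"spin":0},{"grip":9,"dx":-21.4,"dy":-11.8,"dz":25.2,"spin":0},{"grip":9,"dx":-21.4,"dy":-11.8,"dz":25.2,"spin":0},{"grip":9,"dx":-21.4,"dy":-11.8,"dz":25.2,"spin":0}]' 15
python3 go.py 446 282 44
```

```text
clock: 19.25
eef_pos: [447.0, 281.0, 149.4]
eef_rot: [-1.571, -0.0, -0.101]
wrist_force: [0.5, -0.5, -0.2]
finger_gap: 89.8
dx dy dz cm [-0.11 10.54  0.09] yaw [-1.571 -0.    -0.101] spin -0.0 t 19.25 gap 89.8
```

```bash
python3 -m jog '[{"grip":9,"dx":-0.1,"dy":3,"dz":0.1,"spin":0},{"grip":9,"dx":-0.1,"dy":7,"dz":0.1,"spin":0},{"grip":9,"dx":-0.1,"dy":10,"dz":0.1,"spin":0},{"grip":9,"dx":-0.1,"dy":10.5,"dz":0.1,"spin":0},{"grip":9,"dx":-0.1,"dy":10.5,"dz":0.1,"spin":0},{"grip":4,"dx":-0.1,"dy":10.5,"dz":0.1,"spin":0},{"grip":4,"dx":-0.1,"dy":10.5,"dz":0.1,"spin":0},{"grip":4,"dx":-0.1,"dy":10.5,"dz":0.1,"spin":0},{"grip":4,"dx":-0.1,"dy":10.5,"dz":0.1,"spin":0},{"grip":4,"dx":-0.1,"dy":10.5,"dz":0.1,"spin":0},{"grip":4,"dx":-0.1,"dy":10.5,"dz":0.1,"spin":0},{"grip":4,"dx":-0.1,"dy":10.5,"dz":0.1,"spin":0},{"grip":4,"dx":-0.1,"dy":10.5,"dz":0.1,"spin":0}]' 25
python3 go.py 602.4 199.1 49
```

```text
clock: 20.88
eef_pos: [445.4, 283.2, 44.6]
eef_rot: [-1.571, -0.0, -0.1]
wrist_force: [0.3, 0.3, 3.4]
finger_gap: 49.6
dx dy dz cm [16.46 -0.44 -6.8 ] yaw [-1.571 -0.    -0.1  ] spin 0.0 t 20.875 gap 49.6
```

```bash
python3 -m jog '[{"grip":4,"dx":0,"dy":-1,"dz":0,"spin":0},{"grip":4,"dx":0,"dy":-3,"dz":0,"spin":0},{"grip":4,"dx":0,"dy":-6,"dz":-1,"spin":0},{"grip":4,"dx":1,"dy":-7,"dz":-3,"spin":0},{"grip":4,"dx":3,"dy":-7,"dz":-5.3,"spin":0},{"grip":4,"dx":5,"dy":-7,"dz":-6.6,"spin":0},{"grip":4,"dx":8,"dy":-7,"dz":-6.8,"spin":0},{"grip":4,"dx":12,"dy":-7,"dz":-6.8,"spin":0},{"grip":4,"dx":15,"dy":-7,"dz":-6.8,"spin":0},{"grip":4,"dx":16.4,"dy":-7,"dz":-6.8,"spin":0},{"grip":4,"dx":16.4,"dy":-7,"dz":-6.8,"spin":0},{"grip":4,"dx":16.4,"dy":-7,"dz":-6.8,"spin":0},{"grip":4,"dx":16.4,"dy":-5,"dz":-6.8,"spin":0},{"grip":4,"dx":16.4,"dy":-3,"dz":-6.8,"spin":0},{"grip":4,"dx":16.4,"dy":-1.5,"dz":-6.8,"spin":0},{"grip":4,"dx":16.4,"dy":-0.9,"dz":-6.8,"spin":0},{"grip":4,"dx":16.4,"dy":-0.7,"dz":-6.8,"spin":0},{"grip":4,"dx":16.4,"dy":-0.55,"dz":-6.8,"spin":0},{"grip":4,"dx":16.4,"dy":-0.5,"dz":-6.8,"spin":0},{"grip":4,"dx":16.4,"dy":-0.5,"dz":-6.8,"spin":0}]' 25
python3 go.py 602.4 199.1 49
```

```text
clock: 23.38
eef_pos: [601.9, 199.2, 49.7]
eef_rot: [-1.571, -0.0, -0.1]
wrist_force: [0.5, 0.3, -1.2]
finger_gap: 49.9
dx dy dz cm [ 0.05  0.07 -0.  ] yaw [-1.571 -0.    -0.1  ] spin 0.0 t 23.375 gap 49.9
```

```bash
python3 -m jog '[{"grip":4,"dx":0,"dy":0.1,"dz":0,"spin":0},{"grip":4,"dx":0,"dy":0.1,"dz":0,"spin":0},{"grip":4,"dx":0,"dy":0.1,"dz":0,"spin":0}]' 25
```

```text
clock: 23.75
eef_pos: [602.0, 199.2, 49.6]
eef_rot: [-1.57, -0.001, -0.1]
wrist_force: [-3.4, -1.2, 7.0]
finger_gap: 50.1
```

Contact. I release, rise straight up and pull the arm back for the final look.

```bash
python3 -m jog '[{"grip":6,"dx":0,"dy":0,"dz":0,"spin":0},{"grip":8,"dx":0,"dy":0,"dz":0,"spin":0},{"grip":8,"dx":0,"dy":0,"dz":0,"spin":0},{"grip":8,"dx":0,"dy":0,"dz":0,"spin":0},{"grip":8,"dx":0,"dy":-4,"dz":0,"spin":0},{"grip":8,"dx":0,"dy":-9,"dz":0,"spin":0},{"grip":8,"dx":0,"dy":-15,"dz":0,"spin":0},{"grip":8,"dx":-24,"dy":-18,"dz":0,"spin":0},{"grip":8,"dx":-24,"dy":-18,"dz":0,"spin":0},{"grip":8,"dx":-24,"dy":-18,"dz":0,"spin":0},{"grip":8,"dx":-24,"dy":-18,"dz":0,"spin":0},{"grip":8,"dx":-24,"dy":-18,"dz":0,"spin":0},{"grip":8,"dx":-24,"dy":-18,"dz":0,"spin":0},{"grip":8,"dx":-24,"dy":-18,"dz":0,"spin":0}]' 25
python3 - <<'E'
from h import *
from fit import T,w
c=snap('top','pics/t3.png'); snap('side','pics/s3.png'); im=cv2.imread('pics/t3.png')
hsv=cv2.cvtColor(im,cv2.COLOR_BGR2HSV); m=((hsv[...,1]<75)&(hsv[...,2]>110)).astype(np.uint8)[160:310,150:500].copy()
n,l,s,ce=cv2.connectedComponentsWithStats(m)
for i in range(1,n):
    if s[i,4]>150:
        u=ce[i]+[150,160]; k='tall' if u[0]<250 else 'small' if u[0]<380 else 'wide'
        p=ray(c,u,{'tall':93,'small':57,'wide':67}[k])[:2]; a=T[k][2]; d=p-T[k][:2]
        print(k,u.round(1),'local',(np.array([[np.cos(a),np.sin(a)],[-np.sin(a),np.cos(a)]])@d).round(1))
a=cv2.resize(im[165:305,150:500],(750,300),interpolation=cv2.INTER_CUBIC); b=cv2.resize(cv2.imread('pics/s3.png')[120:420,180:500],(320,300))
cv2.imwrite('pics/f_top.png',a); cv2.imwrite('pics/f_side.png',cv2.resize(b,None,fx=1.9,fy=1.9))
E
```

```text
clock: 25.5
eef_pos: [363.7, 222.8, 228.1]
eef_rot: [-1.571, 0.001, -0.1]
wrist_force: [-0.4, -0.6, -0.5]
finger_gap: 79.8
small [280.4 183.1] local [ 0.9 62.3]
small [310.2 189.6] local [-2.2  0.9]
small [341.1 194.7] local [ -2.1 -62.1]
wide [421.8 199.2] local [-1.1 42. ]
tall [176.1 199.4] local [ 1.  36.6]
tall [213.9 200.3] local [ -1.6 -37.2]
wide [463.6 205.2] local [ -0.2 -41.4]
```

View pics/f_top.png

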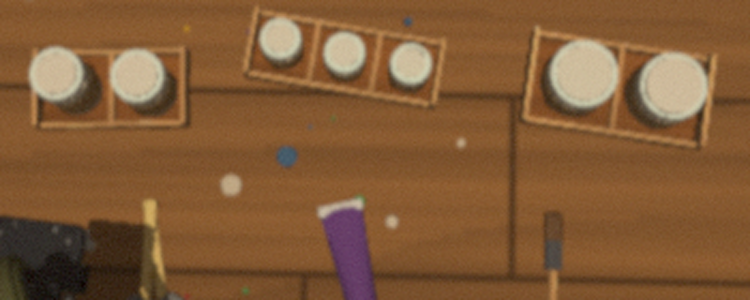

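View pics/f_side.png

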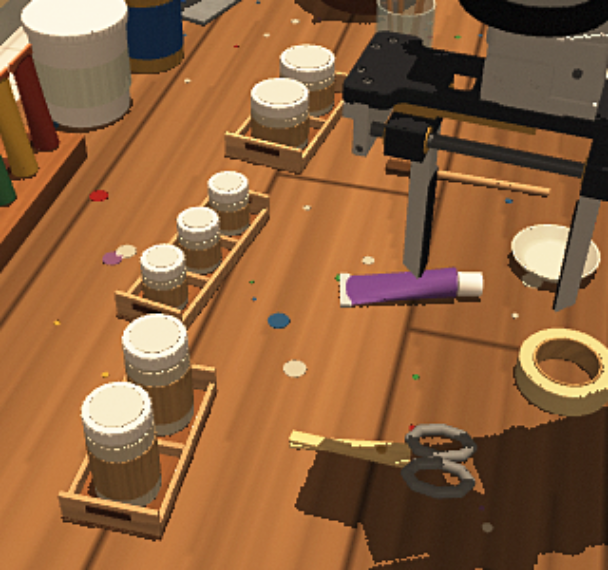

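All four jars stand upright in their places, within about 3 mm of centre. The stock jars haven't moved and the arm is clear, so I hand in.

```bash
python3 -c "
from cell import ticket; print(ticket.sign_off())"
```

```text
the job is handed in; nothing more can be done
None
```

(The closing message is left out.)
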